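Uncover a glaze test tile and hold its label up to the light

TASK

Lift the white dust cover off the tile rack, hang it by its green handle on the steel hook and let go of it. Then find the pale label end of the test tile by its corner notch, take the tile by its blue end, no finger on the pale end, and hold it about 15 cm above the middle of the grey card, long edges level, tipped sideways so that the label face looks up at about 45 degrees. Finish while holding it there, the cover still on the hook, and do not disturb the jar, plaster mould and scraper.

Things in the scene. Friction and masses are not known exactly. Their poses are not given: they have to be found in the camera images.
- cover: White dust cover, about 150 g: an upside-down open box 136 (x) x 84 (y) x 61 (z) mm, 3 mm walls, standing on the bench over rack and tile, its length along the rack's. Origin: centre of its open underside; z up. On its top a green arched handle along x (see cover_handle).
- cover_handle (a point): Middle of the green handle's straight bar, 116 mm above the cover's underside. The bar is 10 x 10 mm in section, 120 mm long along the cover's x, with a 10 mm post at x = +-55 mm; the opening below it is 50 mm high, 100 mm wide. Pinch the bar to one side of its middle (e.g. 31 mm off), so that the middle stays free for the hook.
- hook: Fixed steel hook stand. Origin on the bench straight below the hook's seat; z up. A level round arm, 8 mm thick, runs along its x from a 14 mm post at x = +75 mm (180 mm high) to x = -18 mm, then turns up to a free tip (hook_tip). Foot plate 90 (x) x 100 (y) x 12 mm around the post.
- hook_seat (a point): Top of the level hook arm, 180 mm above the bench, straight above the stand's origin: a hung handle bar lies across it, along the stand's y, its underside at this height.
- hook_tip (a point): Top of the upturned free tip of the hook, at x = -32 mm of the stand, 198 mm above the bench. The hook opens towards the stand's -x: bring the handle over the tip from that side, with the bar above it, then lower it on the arm.
- rack: Fixed wooden rack 112 (x) x 40 (y) x 18 (z) mm, under the cover at the start. Origin: centre of its underside. A slot 100 x 10.5 mm along its x, its floor 6 mm above the bench, holds the tile standing on its long edge.
- tile: Ceramic test tile 90 (x) x 8 (y) x 45 (z) mm, about 70 g, standing on a long edge in the rack's slot, its top 51 mm above the bench. Origin: centre of the lower long edge; z up. Blue glaze from x = -45 to +17 mm; pale bare label end from +17 to +45 mm. Label face: +y, with a plain yellow label, 20 x 22 mm, on the pale end. A hold between x = -32 and 0 mm keeps fingers off the pale end.
- tile_center (a point): The middle of the tile, 22.5 mm above its origin along its z.
- tile_notch (a point): Centre of the 10 x 10 mm notch in the upper corner of the pale end (tile x = +40, z = 40 mm). Looking at the label face with the notch at the top, the notch is on the left.
- card: Fixed grey viewing card 110 x 110 x 2 mm lying on the bench. Origin: centre of its underside.
- jar: Glaze jar, 60 mm diameter, 75 mm high, standing on the bench; to be left alone. Origin: centre of its underside.
- mould: White plaster mould block, 90 x 70 x 45 mm, lying on the bench; to be left alone. Origin: centre of its underside.
- scraper: Green-handled scraper lying on the bench along its x, 280 mm long, 65 mm wide at the blade (+x), up to 20 mm high; to be left alone. Origin: middle of its length, on the bench.
There are look-alikes about, which are no part of the job. Several things have the shape of the cover; the one meant has the colours described above. Several things have the shape of the hook; the one meant has the colours described above.

How it is judged:
By the outcome, as a careful person would: the job done as asked, in the order asked, and still so for the second after the job is handed in, while the arm keeps its last pose, push and grip.
It also fails if it takes over 67 s, if anything falls off the work surface, if the arm or the gripper's body presses on something with over 40 N, if the wrist force passes 120 N, or if a joint passes its speed limit or range.

ROBOT

A 6-joint arm with a two-finger parallel gripper is mounted at the origin on the work surface. World frame = base frame: x ahead of the robot, y to its left, z up, the work surface at z = 0. Lengths are in mm, angles in degrees, forces in N, time in s.
With the tool pointing down it reaches from about 350 to 975 mm from the base axis. Payload 4.9 kg.
Tool frame: the origin (TCP) lies at the very end of the fingers, on their centre line; the grasp point (between the pads) lies 19 mm behind it (arm.tcp_to_grasp is the distance from the TCP to the grasp point, in mm); z points along the fingers, y is the line along which they close (so a half turn about z gives the same grasp; the last joint's range is limited). The gripper opens to 85 mm and grips with 20 to 120 N. Pads are 22 mm wide; open, the fingers measure 114 mm over their backs; the gripper's body (76 mm by 85 mm) begins 54 mm behind the grasp point. The pads swing forward as they close: fully open they stand 13 mm farther back than shut.
Start: joints at [-70.932, 3.019, 92.412, -0, 84.569, -6.818], TCP at [272.858, -562.272, 231.304] pointing down, gripper open.
Joint ranges: [-172.51, 172.51], [-57.92, 126.97], [3.15, 148.05], [-58.71, 238.71], [5.1, 150.11], [-179.66, 179.66]. Speed limits (degrees/s): [147.25, 147.25, 180, 180, 180, 180].

INTERFACE

Orientations are given as [roll, pitch, yaw] about the fixed x, y, z axes, in that order (R = Rz(yaw) Ry(pitch) Rx(roll)).
In Python, from station import arm, gripper_open, close_gripper, kinematics, read_camera, job, current_clock, current_joint_positions, current_joint_vel, current_joint_torque, current_eef_pos, current_orientation, current_force, current_wrist_torque, current_width, current_gripper_force gives the robot as it stands. The module is installed in compiled form; this text tells all that it offers. Calls block until the motion is done:
- arm.move_to(position, orientation): joint-space move of the TCP to a pose.
- arm.servo_line(position, frame=None, v=150, until_force=None): straight line of the TCP; frame=None keeps the orientation; v is the mean speed in mm/s. With until_force (N) it stops when the force on the tool has changed by that much, and returns True; else False.
- arm.move_j(angles): joint-space move.
- gripper_open() and close_gripper(squeeze=None): open the fingers fully, or close them until they stop; squeeze is the grip in N (None keeps the last).
- arm.dwell(seconds).
- kinematics.ik(position, orientation): joint angles nearest the present ones, or None.
- read_camera(name): name is "side" or "top"; returns a dict with "frame" (480x640x3 uint8, red, green, blue), "mtx" (3x3 intrinsics, pixels), "D" ([k1, k2, p1, p2, k3] as OpenCV has them; the pictures are not rectified), "R" (3x3) and "t" (3): a world point X has camera coordinates R X + t. Camera axes: x right, y down, z forward; pixel columns grow to the right and rows downward; lengths in mm; the calibration is good to about 2 mm. A picture is of the moment at which its call begins. There is no depth.
A pose or a line that the arm cannot do raises arm.Unreachable and nothing moves.
- job.sign_off(): hands the job in; it is judged then, once.
Readings, each from a call of its own:
- current_clock(): time.
- current_joint_positions(): joint angles.
- current_joint_vel(): joint speeds.
- current_joint_torque(): joint torques, N m.
- current_eef_pos(): TCP position.
- current_orientation(): TCP orientation.
- current_force(): force on the tool from outside, world axes, zero at the start.
- current_wrist_torque(): the same for the moment, N m.
- current_width(): finger opening in mm.
- current_gripper_force(): force on a finger pad.
Only numpy, scipy, OpenCV 4.12 (cv2) and the standard library are available. Lean on these libraries where they do the work, as an engineer would, in place of code of your own. Each camera call takes 0.05 s, during which the arm holds its last target. There are 200 camera calls.

## Working session

There is one attempt and no reset: what is moved stays moved. The work goes in short steps, each a Python script; the robot and the scene stay as the last script left them, time stands still between calls to the robot, and variables do not carry over. Pictures are saved under pics/ and viewed, at most 10 in all, crops included, and the job is handed in when it is done.

```bash
mkdir -p pics
python3 - <<'E'
from station import *
import cv2,numpy as np
for n in("top","side"):
    c=read_camera(n);cv2.imwrite(f"pics/{n}0.png",c["frame"][:,:,::-1]);np.savez(f"{n}0.npz",**c)
    print(n,(-c["R"].T@c["t"]).round(),c["R"].round(2).tolist(),c["mtx"].round(1).tolist(),c["D"])
print(current_clock(),current_orientation())
E
```

```text
top [ 282.  -12. 1535.] [[0.01, -1.0, -0.02], [-0.98, -0.01, -0.19], [0.19, 0.02, -0.98]] [[472.4, 0.0, 319.8], [0.0, 472.4, 241.7], [0.0, 0.0, 1.0]] [0.00998682 0.         0.         0.         0.        ]
side [ 278. -869. 1207.] [[0.95, -0.31, -0.01], [-0.24, -0.71, -0.66], [0.2, 0.63, -0.75]] [[543.5, 0.0, 317.6], [0.0, 543.5, 237.8], [0.0, 0.0, 1.0]] [-0.05646433  0.          0.          0.          0.        ]
0.1 [-1.79892516e+02 -1.36591267e-02  2.58837168e+01]
```

View pics/top0.png

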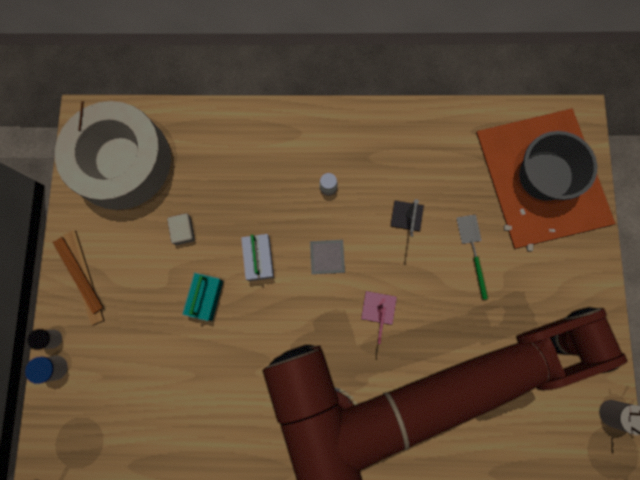

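View pics/side0.png

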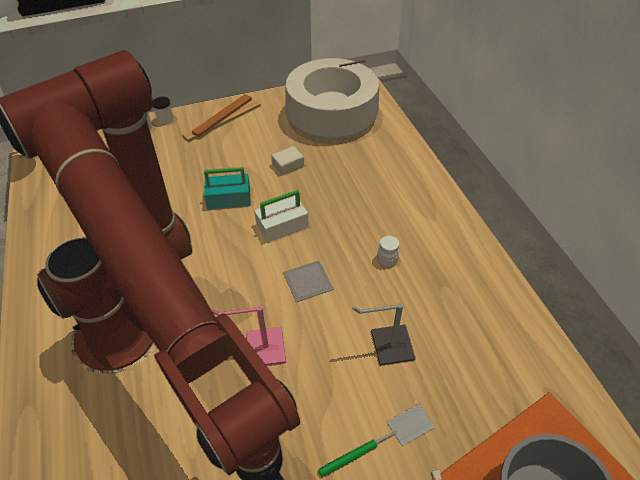

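The white cover is at top (257,257) and side (282,218). The steel hook is at top (408,215) and side (393,335), and its pink look-alike at top (380,308). The card is at top (327,257). I'll enlarge the cover and hook for precise pixels.

```bash
cat > h.py <<'E'
import cv2,numpy as np
def ray(c,px):
    u=cv2.undistortPoints(np.array([[px]],float),c["mtx"],c["D"])[0,0]
    d=c["R"].T@np.array([u[0],u[1],1.]); return -c["R"].T@c["t"],d/np.linalg.norm(d)
def plane(c,px,z):
    o,d=ray(c,px); return o+d*(z-o[2])/d[2]
def two(c1,p1,c2,p2):
    o1,d1=ray(c1,p1);o2,d2=ray(c2,p2)
    s=np.linalg.lstsq(np.c_[d1,-d2],o2-o1,rcond=None)[0]
    a,b=o1+s[0]*d1,o2+s[1]*d2; return (a+b)/2,np.linalg.norm(a-b)
def proj(c,X):
    return cv2.projectPoints(np.array([X],float),cv2.Rodrigues(c["R"])[0],c["t"],c["mtx"],c["D"])[0][0,0]
E
python3 - <<'E'
import cv2,numpy as np
from h import *
T=dict(np.load("top0.npz"));S=dict(np.load("side0.npz"))
cr=lambda c,x,y,w,h:cv2.resize(c["frame"][y:y+h,x:x+w,::-1],(400,300),interpolation=cv2.INTER_NEAREST)
m=np.vstack([np.hstack([cr(T,220,225,80,60),cr(T,375,190,80,60)]),np.hstack([cr(S,240,180,80,60),cr(S,340,300,80,60)])])
cv2.imwrite("pics/m.png",m)
for n,c,(x,y,w,h) in(("top",T,(225,220,60,70)),("side",S,(245,180,75,65))):
    hsv=cv2.cvtColor(c["frame"],cv2.COLOR_RGB2HSV)
    g=cv2.inRange(hsv,(45,100,40),(75,255,255));k=np.zeros_like(g);k[y:y+h,x:x+w]=g[y:y+h,x:x+w]
    print(n,"green",cv2.minAreaRect(cv2.findNonZero(k)),cv2.boxPoints(cv2.minAreaRect(cv2.findNonZero(k))).round(1).tolist())
hsv=cv2.cvtColor(T["frame"],cv2.COLOR_RGB2HSV)
print(hsv[257,327],hsv[215,400],hsv[270,262])
k=np.zeros((480,640),np.uint8);k[235:280,305:350]=(hsv[235:280,305:350,1]<60)*255
r=cv2.minAreaRect(cv2.findNonZero(k));print("card",r,plane(T,r[0],2))
E
```

```text
top green ((254.17404174804688, 253.97952270507812), (38.440765380859375, 3.3883960247039795), 83.2901611328125) [[250.1999969482422, 235.10000610351562], [253.60000610351562, 234.6999969482422], [258.1000061035156, 272.8999938964844], [254.6999969482422, 273.29998779296875]]
side green ((270.3842468261719, 202.3357391357422), (57.30192565917969, 33.38822555541992), 9.819300651550293) [[239.3000030517578, 213.89999389648438], [245.0, 181.0], [301.5, 190.8000030517578], [295.79998779296875, 223.6999969482422]]
[173  21  97] [158  23  44] [110  17 139]
card ((327.0027770996094, 256.55242919921875), (32.42879867553711, 32.84926986694336), 86.98721313476562) [523.83238235   0.75034618   2.        ]
```

View pics/m.png

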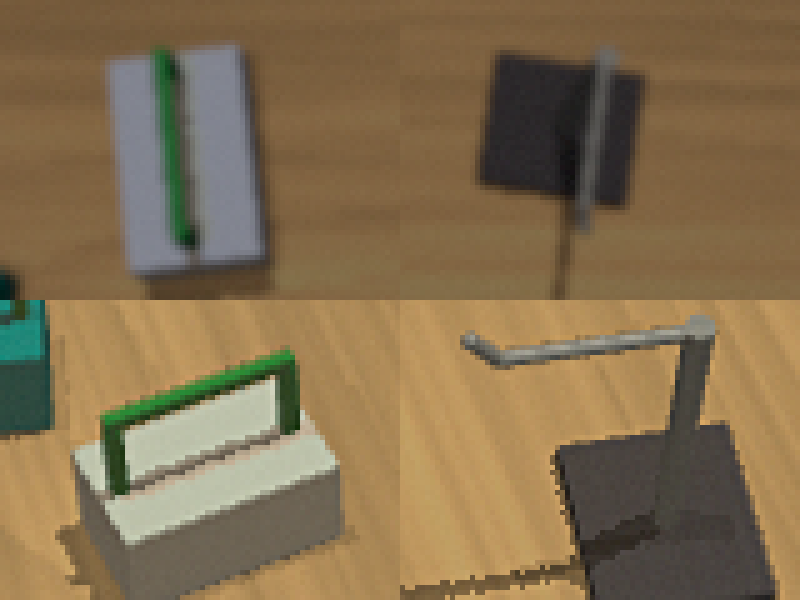

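The mosaic shows the bar ends at about top (252,234.5)/(257,273.5) and side (262,203)/(297.5,190.5). The hook tip is at top (411,234.5) and side (353,307), and the post top at top (416,199.5) and side (399.5,304.5).

Run:
```python
import cv2,numpy as np
from h import *
T=dict(np.load("top0.npz"));S=dict(np.load("side0.npz"))
def comp(c,mask,seed):
    n,l,s,ce=cv2.connectedComponentsWithStats(mask); return (l==l[seed[1],seed[0]]).astype(np.uint8)*255
# bar: green mask in top, box corners
h=cv2.cvtColor(T["frame"],cv2.COLOR_RGB2HSV)
g=cv2.inRange(h,(45,100,60),(75,255,255));k=np.zeros_like(g);k[225:285,235:275]=g[225:285,235:275]
r=cv2.minAreaRect(cv2.findNonZero(k));print(r);b=cv2.boxPoints(r)
b=b[np.argsort(b[:,1])];e=[b[:2].mean(0),b[2:].mean(0)]
P=[plane(T,p,121) for p in e];print("bar plane",P,(P[0]+P[1])/2)
for p,q in(((252,234.6),(297.2,190.8)),((257,273.5),(262,203.5))):
    print("bar two",two(T,p,S,q))
# white cover outline top face
w=((h[...,1]<60)&(h[...,2]>100)).astype(np.uint8)*255;k=np.zeros_like(w);k[225:285,235:280]=w[225:285,235:280]
k=comp(T,k,(265,255));r=cv2.minAreaRect(cv2.findNonZero(k));b=cv2.boxPoints(r);X=np.array([plane(T,p,61) for p in b]);print("cover",r,X.round(1).tolist(),X.mean(0))
print("tip",two(T,(411,235),S,(353,307.3)),plane(T,(411,235),198),plane(S,(353,307.3),198))
print("post",two(T,(416,199.5),S,(399.5,304.7)),plane(T,(416,199.5),184),plane(S,(399.5,304.7),184))
# foot plate from top
f=(h[...,2]<70).astype(np.uint8)*255
# corners from mosaic
c=np.array([(497,52),(645,75),(628,208),(480,184)],float);c=c-[400,0];c=c/5+[375,190]-.5
X=np.array([plane(T,p,12) for p in c]);print("plate",X.round(1).tolist(),X.mean(0))
c=np.array([(556,455),(730,425)],float);c=(c-[400,300])/5+[340,300]-.5
print([plane(S,p,12).round(1).tolist() for p in c])
```

```text
((253.8752899169922, 253.46119689941406), (37.318092346191406, 2.8125765323638916), 84.0938491821289)
bar plane [array([570.37544875, 230.38517196, 121.        ]), array([456.06952716, 214.33041255, 121.        ])] [513.22248796 222.35779226 121.        ]
bar two (array([569.15437256, 230.13946472, 122.27600225]), np.float64(3.7401829634185213))
bar two (array([454.42237185, 209.70227009, 125.39012546]), np.float64(6.6292123756599315))
cover ((263.6080322265625, 255.10293579101562), (42.75479507446289, 12.18836498260498), 83.41805267333984) [[583.8, 230.6, 61.0], [588.6, 192.0, 61.0], [452.5, 172.1, 61.0], [447.7, 210.1, 61.0]] [518.13863638 201.21059047  61.        ]
tip (array([ 557.44783508, -242.37613418,  194.97132038]), np.float64(1.6530608074279751)) [ 557.66479288 -241.95684709  198.        ] [ 555.76218306 -244.29173671  198.        ]
post (array([ 665.29639527, -261.56694435,  181.73354477]), np.float64(5.457809130972275)) [ 667.47029266 -261.59427314  184.        ] [ 661.55627517 -263.08166091  184.        ]
plate [[714.8, -220.1, 12.0], [699.5, -317.6, 12.0], [609.2, -303.9, 12.0], [624.7, -207.4, 12.0]] [ 662.05060446 -262.26876847   12.        ]
[[624.4, -210.0, 12.0], [715.7, -222.4, 12.0]]
```

Hook seat is at about (588,-249.5) with yaw -8.9°. Cover centre is at about (513.3,222.4) with yaw 8.2°. Grasping the bar 31 mm off its middle and lifting.

Run:
```python
from station import *
import numpy as np,cv2
a=np.radians(8.2);ux=np.array([np.cos(a),np.sin(a)]);p=np.array([513.3,222.4])+31*ux
O=[180,0,8.2]
arm.move_to([272.9,-562.3,340],[180,0,25.9])
arm.move_to([*p,230],O)
print(current_joint_positions())
print(arm.servo_line([*p,97],v=120,until_force=8))
print(current_force(),current_eef_pos())
close_gripper(60);print(current_width(),current_gripper_force(),current_clock())
for n in("top","side"):
    c=read_camera(n);np.savez(f"{n}1.npz",**c)
arm.servo_line([*p,110],v=60);arm.servo_line([*p,200],v=120)
print(current_force(),current_wrist_torque(),current_width(),current_clock())
C=[read_camera(n)["frame"][:,:,::-1] for n in("top","side")]
C=[cv2.resize(C[0][150:330,200:440],(400,300)),cv2.resize(C[1][60:300,140:460],(400,300))]
cv2.imwrite("pics/lift.png",np.hstack(C))
```

```text
[ 1.53421280e+01 -1.74395068e+00  9.73246318e+01 -9.20939848e-03
  8.44044791e+01  9.71966342e+01]
False
[-0.48175308  0.30170119  0.59481982] [544.78212175 227.0544235   98.17129892]
8.788546054190913 58.54761064052582 5.5083
[-0.33846794  0.12707359 -1.97705612] [ 0.05345242 -0.02689698  0.0169169 ] 8.432310781539947 6.875
```

View pics/lift.png

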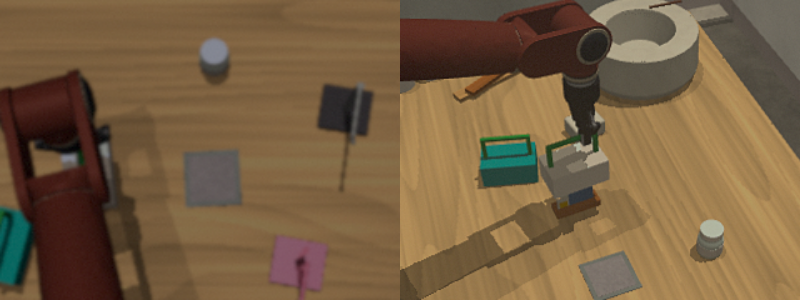

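The cover hangs from the gripper above the rack, with the tile standing at about side (580,195 of the mosaic). Carrying it to the hook.

```bash
cat > hook.py <<'E'
import numpy as np
b=np.radians(-8.9);hx=np.array([np.cos(b),np.sin(b)]);hy=np.array([-hx[1],hx[0]]);seat=np.array([588.,-249.5])
O=[180,0,81.1]
def tcp(x,z,off=31): return [*(seat+x*hx+off*hy),z]
E
python3 - <<'E'
from station import *
import numpy as np,cv2
from hook import *
print(tcp(-80,198))
arm.servo_line(tcp(-80,200),frame=O,v=170)
print(current_force(),current_eef_pos(),current_orientation(),current_width(),current_clock())
for n in("top","side"):
    c=read_camera(n);np.savez(f"{n}2.npz",**c)
    f=c["frame"][:,:,::-1]
    if n=="side":cv2.imwrite("pics/pre.png",cv2.resize(f[240:420,250:490],(800,600)))
E
```

```text
[np.float64(513.7592327137324), np.float64(-206.49641325719148), 198]
[-0.0015569   0.65798501 -1.21470366] [ 513.78179763 -206.16653626  200.00367413] [ 1.79999624e+02 -6.41949501e-03  8.11212768e+01] 8.695234165663575 9.6833
```

View pics/pre.png

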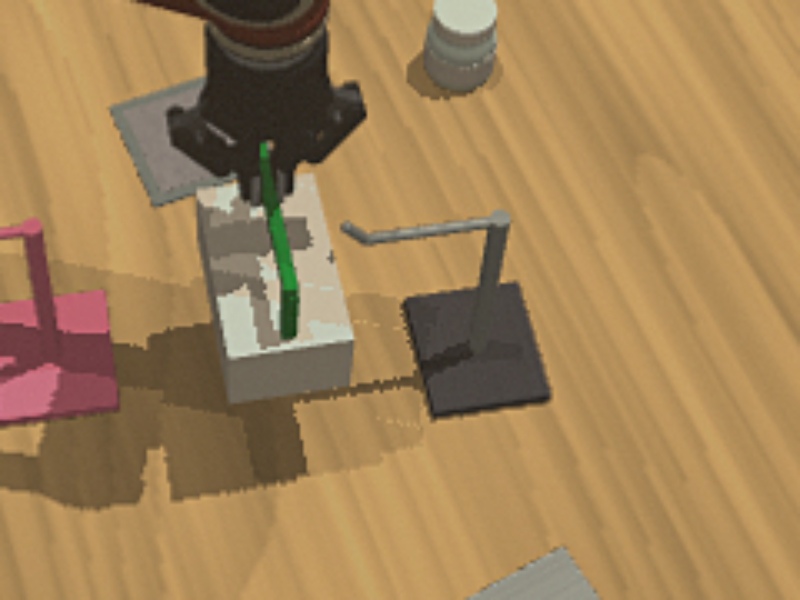

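Run:
```python
import numpy as np
from h import *;from hook import *
S=dict(np.load("side2.npz"));T=dict(np.load("top2.npz"))
for s in(-60,0,60):
  for z in (200,223): print(s,z,proj(S,[*tcp(-80,0,s)[:2],z]))
print("tip",proj(S,tcp(-32,198,0)),proj(S,tcp(75,184,0)),proj(T,tcp(-32,198,0)))
```

```text
-60 200 [337.13548095 333.05091204]
-60 223 [337.30535956 327.30505909]
0 200 [332.06202533 309.93367725]
0 223 [332.15048656 304.02779501]
60 200 [327.30018981 288.23506573]
60 223 [327.31729595 282.2029637 ]
tip [353.303573   307.31587128] [399.36343099 303.94848377] [411.91681359 235.4421577 ]
```

The bar is level, matches the projection, and the tip at side (353,307) agrees. Moving over the tip, lowering and releasing.

Run:
```python
from station import *
import numpy as np,cv2
from hook import *
print(arm.servo_line(tcp(3,200),v=80,until_force=8),current_force(),current_eef_pos())
h=arm.servo_line(tcp(3,163),v=35,until_force=1.5)
print(h,current_force(),current_eef_pos(),current_clock())
for n in("top","side"):
    c=read_camera(n);np.savez(f"{n}3.npz",**c)
    if n=="side":cv2.imwrite("pics/hang.png",cv2.resize(c["frame"][240:420,290:530,::-1],(800,600)))
```

```text
False [ 0.9733813  -0.41234297 -0.80922518] [ 595.4670319  -219.29230814  199.98159754]
True [ 0.37515901 -0.38372999  3.8612948 ] [ 595.46001429 -219.10438803  165.22774137] 11.875
```

View pics/hang.png

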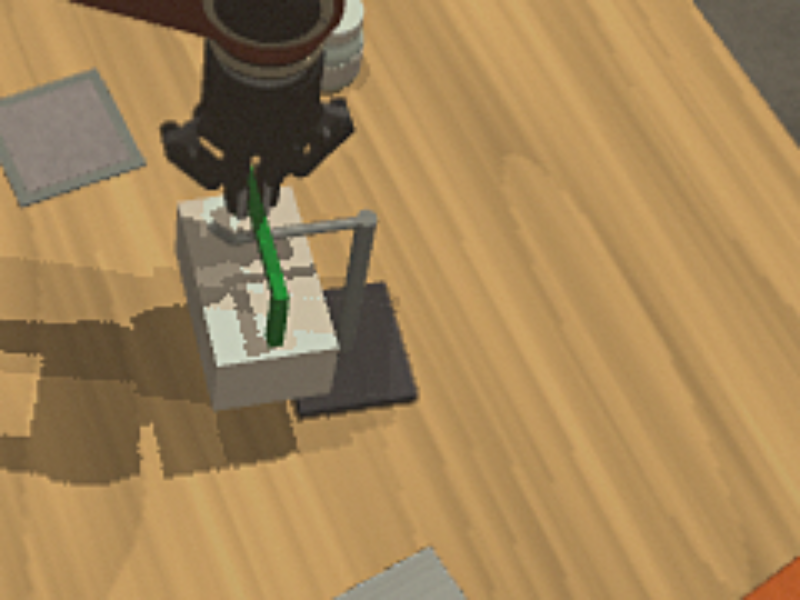

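The bar rests across the arm behind the upturned tip, with contact at the expected height. Releasing.

Run:
```python
from station import *
import numpy as np,cv2
from hook import *
gripper_open();arm.dwell(.3)
p=current_eef_pos();arm.servo_line([p[0],p[1],290],v=120)
arm.servo_line([530,-60,330],frame=[180,0,60],v=250)
print(current_clock())
C=[]
for n in("top","side"):
    c=read_camera(n);np.savez(f"{n}4.npz",**c);C.append(c["frame"][:,:,::-1])
m=np.vstack([np.hstack([cv2.resize(C[0][225:285,220:300],(400,300),interpolation=0),cv2.resize(C[1][190:250,240:320],(400,300),interpolation=0)]),np.hstack([cv2.resize(C[0][160:280,360:520],(400,300)),cv2.resize(C[1][270:390,320:480],(400,300))])])
cv2.imwrite("pics/tile.png",m)
```

```text
15.05
```

View pics/tile.png

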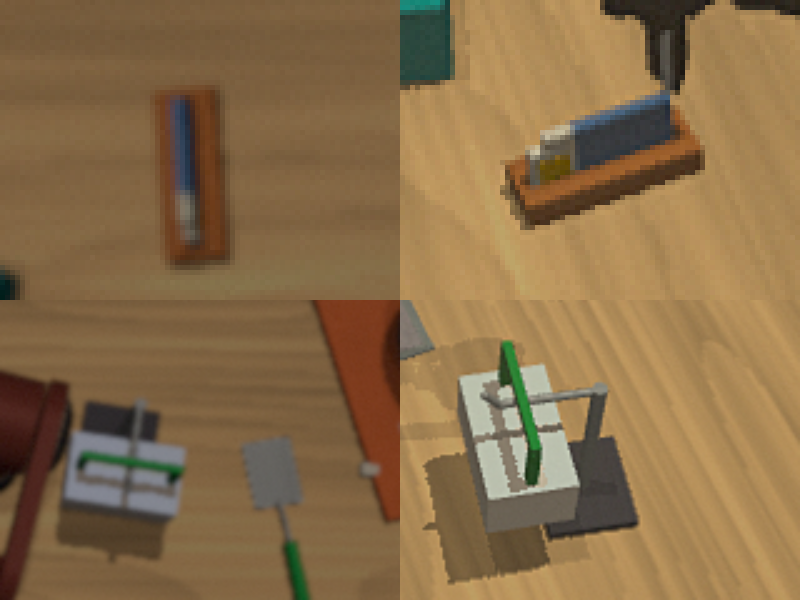

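The cover hangs on the hook. The tile's notch and pale, yellow-labelled end are at the near (-x) end, mosaic top (190,225) and side (540,155), with the label face towards -y. Its yaw is therefore about 188°. Next I'll measure it and check IK for the final pose.

Run:
```python
from station import *
import numpy as np,cv2
from h import *
from scipy.spatial.transform import Rotation as Ro
T=dict(np.load("top4.npz"));S=dict(np.load("side4.npz"))
h=cv2.cvtColor(T["frame"],cv2.COLOR_RGB2HSV)
def box(m,x0,x1,y0,y1):
    k=np.zeros((480,640),np.uint8);k[y0:y1,x0:x1]=m[y0:y1,x0:x1]*255
    return cv2.minAreaRect(cv2.findNonZero(k)),k
b,k=box((h[...,0]>95)&(h[...,0]<130)&(h[...,1]>80),245,270,235,285)
P=[plane(T,p,51) for p in cv2.boxPoints(b)];print("blue top",b,np.mean(P,0),np.round(P,1).tolist())
r,k=box((h[...,0]<13)&(h[...,1]>125),245,275,235,285)
print("rack",r,np.round([plane(T,p,18) for p in cv2.boxPoints(r)],1).tolist(),plane(T,r[0],18))
mt=lambda x,y:((x/5+220-.5),(y/5+225-.5)); ms=lambda x,y:((x-400)/5+240-.5,y/5+190-.5)
c=[plane(T,mt(*q),18) for q in((155,89),(217,89),(230,262),(168,266))];print("rack m",np.round(c,1).tolist(),np.mean(c,0))
c=[plane(S,ms(*q),18) for q in((505,165),(525,208),(704,147),(682,110))];print("rack s",np.round(c,1).tolist(),np.mean(c,0))
for q in((668,97),(575,126),(541,135)):print("tile top s",plane(S,ms(*q),51).round(1))
for q in((180,96),(187,192),(192,242)):print("tile top t",plane(T,mt(*q),51).round(1))
# final-pose options
ty=188.2
for yaw in range(-180,180,30):
  for s in(1,-1):
    R=(Ro.from_euler('z',yaw,degrees=True)*Ro.from_euler('x',45,degrees=True)).as_matrix()
    M=np.c_[-s*R[:,0]*-1,s*R[:,1]*-1,-R[:,2]]
    M=np.c_[s*R[:,0],-s*R[:,1],-R[:,2]]
    q=kinematics.ik((np.array([523.8,.8,152])-16*R[:,0]+2*M[:,2]).tolist(),Ro.from_matrix(M).as_euler('xyz',degrees=True).tolist())
    if q is not None:print(yaw,s,np.round(q))
for y in(8.2,-171.8):print(y,kinematics.ik([529,224,23],[180,0,y]))
```

```text
blue top ((256.0, 254.0), (16.0, 2.0), 90.0) [522.59673593 227.05044675  51.        ] [[548.4, 231.2, 51.0], [548.5, 224.8, 51.0], [496.8, 222.9, 51.0], [496.7, 229.3, 51.0]]
rack ((257.8370056152344, 259.20135498046875), (33.02804946899414, 11.044244766235352), 83.9909896850586) [[563.0, 251.4, 18.0], [567.2, 215.4, 18.0], [459.2, 200.4, 18.0], [455.1, 235.9, 18.0]] [510.75279698 225.73666404  18.        ]
rack m [[566.6, 251.9, 18.0], [566.9, 211.1, 18.0], [453.2, 198.8, 18.0], [450.2, 238.9, 18.0]] [509.19684697 225.17843935  18.        ]
rack s [[451.3, 240.6, 18.0], [453.8, 203.1, 18.0], [568.4, 215.9, 18.0], [564.8, 249.9, 18.0]] [509.57250022 227.3677056   18.        ]
tile top s [552.1 231.8  51. ]
tile top s [493.4 226.8  51. ]
tile top s [472.5 226.3  51. ]
tile top t [555.9 229.9  51. ]
tile top t [493.9 223.1  51. ]
tile top t [461.9 218.8  51. ]
-180 1 [ 13.   5. 107. -44.  83. -66.]
-180 -1 [ 13.   5. 107. -44.  83. 114.]
-150 1 [ 13.  -9. 120. -49.  63. -86.]
-150 -1 [ 13.  -9. 120. -49.  63.  94.]
-120 1 [   6.  -25.  133.  -40.   41. -121.]
-120 -1 [  6. -25. 133. -4
[... 210 characters left out ...]
-1 [ -31.  -14.  124.   47.   76. -106.]
0 1 [-29.   1. 111.  38.  93.  54.]
0 -1 [ -29.    1.  111.   38.   93. -126.]
30 1 [-23.  13.  98.  26. 106.  36.]
30 -1 [ -23.   13.   98.   26.  106. -144.]
60 1 [-15.  20.  89.  11. 114.  15.]
60 -1 [ -15.   20.   89.   11.  114. -165.]
90 1 [ -7.  23.  85.  -6. 116.  -8.]
90 -1 [ -7.  23.  85.  -6. 116. 172.]
120 1 [  1.  21.  87. -22. 111. -30.]
120 -1 [  1.  21.  87. -22. 111. 150.]
150 1 [  8.  15.  95. -34.  99. -49.]
150 -1 [  8.  15.  95. -34.  99. 131.]
8.2 [ 1.55285775e+01  8.88172692e+00  1.07505136e+02 -2.54444375e-14
  6.36131367e+01  9.73285775e+01]
-171.8 [ 15.52857752   8.88172692 107.50513639   0.          63.6131367
 -82.67142248]
```

Run:
```python
from station import *
import numpy as np
p=[526.2,228.2];O=[180,0,8.2]
arm.servo_line([*p,200],frame=O,v=250)
arm.servo_line([*p,80],v=150)
print(arm.servo_line([*p,24],v=70,until_force=6),current_force(),current_eef_pos(),current_joint_positions().round() if hasattr(current_joint_positions(),'round') else current_joint_positions())
f0=np.array(current_force())
close_gripper(20);print(current_width(),current_gripper_force(),np.array(current_force())-f0,current_wrist_torque(),current_clock())
for n in("top","side"):
    c=read_camera(n);np.savez(f"{n}5.npz",**c)
```

```text
False [ 0.24053865 -0.48760198 -0.18716145] [526.63944161 228.33268782  24.45939309] [ 16.   9. 108.  -0.  64.  98.]
7.589863868679756 20.08835792541504 [-0.67276302  3.09603621  0.08859174] [ 0.45977532  0.1134013  -0.16363683] 19.15
```

Grip width is 7.6 mm, which matches the tile, and the side load is small. Firming the grip, lifting, and going to the presentation pose.

Run:
```python
from station import *
import numpy as np,cv2
from scipy.spatial.transform import Rotation as Ro
close_gripper(50)
p=current_eef_pos();arm.servo_line([p[0],p[1],40],v=40);arm.servo_line([p[0],p[1],190],v=130)
print(current_width(),current_force())
R=(Ro.from_euler('z',-172,degrees=True)*Ro.from_euler('x',45,degrees=True)).as_matrix()
M=np.c_[-R[:,0],R[:,1],-R[:,2]]
P=np.array([523.8,.8,152])-16*R[:,0]-4.5*R[:,2]
O=Ro.from_matrix(M).as_euler('xyz',degrees=True).tolist();print(P,O)
arm.servo_line([530,60,230],v=170)
arm.move_to([530,60,230],O) 
arm.servo_line(P.tolist(),v=120)
print(current_width(),current_gripper_force(),current_eef_pos(),current_orientation(),current_joint_positions(),current_clock())
C=[]
for n in("top","side"):
    c=read_camera(n);np.savez(f"{n}6.npz",**c);C.append(c["frame"][:,:,::-1])
m=np.hstack([cv2.resize(C[0][170:290,270:430],(400,300),interpolation=0),cv2.resize(C[1][200:320,230:390],(400,300),interpolation=0)])
m=np.vstack([m,np.hstack([cv2.resize(C[0],(400,300)),cv2.resize(C[1],(400,300))])])
cv2.imwrite("pics/fin.png",m)
```

```text
6.933037922567731 [ 0.08022925 -0.30125388 -1.60817345]
[ 5.40087135e+02 -1.24244084e-01  1.48818019e+02] [135.0, 0.0, 7.999999999999986]
7.149074101173101 51.12659990787506 [5.40639397e+02 4.28930974e-02 1.49645721e+02] [ 1.35005720e+02 -8.45200175e-02  8.00639379e+00] [ 13.11762115   1.88371529 110.07993646 -46.04762242  78.05088838
 109.33005598] 24.2417
```

View pics/fin.png

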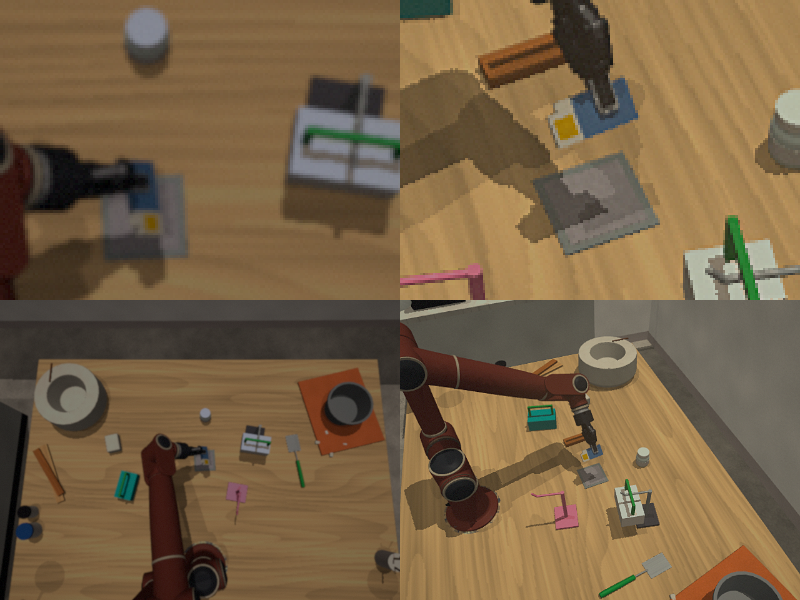

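The tile is held by its blue end over the card, label up, with the pale end free and the cover on the hook. Checking the corners, side mosaic (631,80), (637,118), (557,147), against the intended pose.

Run:
```python
import numpy as np
from h import *
from scipy.spatial.transform import Rotation as Ro
S=dict(np.load("side6.npz"))
R=(Ro.from_euler('z',-172,degrees=True)*Ro.from_euler('x',45,degrees=True)).as_matrix();C=np.array([524,1,152.6])
for k,m in(((-45,4,22.5),(631,80)),((-45,4,-22.5),(637,118)),((45,4,-22.5),(557,147)),((35,4,7),(578,115)),((33,4,0),(0,0))):
    q=proj(S,C+R@np.array(k));print(k,[(q[0]+.5-230)*2.5+400,(q[1]+.5-200)*2.5],m)
# label centre/colour and blue outline by mask
h=cv2.cvtColor(S["frame"],cv2.COLOR_RGB2HSV);k=np.zeros((480,640),np.uint8);k[235:265,285:330]=cv2.inRange(h,(18,170,120),(32,255,255))[235:265,285:330]
r=cv2.minAreaRect(cv2.findNonZero(k));print(r)
```

```text
(-45, 4, 22.5) [np.float64(626.2801500045096), np.float64(77.65110243839366)] (631, 80)
(-45, 4, -22.5) [np.float64(640.3241771914135), np.float64(118.78302900287245)] (637, 118)
(45, 4, -22.5) [np.float64(560.9710461778565), np.float64(149.4776919138198)] (557, 147)
(35, 4, 7) [np.float64(560.4168325358063), np.float64(118.70266399605853)] (578, 115)
(33, 4, 0) [np.float64(564.4724108023025), np.float64(124.5106557929681)] (0, 0)
((295.9000244140625, 250.70001220703125), (8.22192096710205, 6.957010269165039), 71.56504821777344)
```

```bash
python3 -c "
from station import *
arm.dwell(.5);print(current_width(),current_joint_vel());print(job.sign_off())"
```

```text
7.016913997655955 [-0.1058713  -0.0211144  -0.04062208 -0.02016902 -0.01021223  0.08572183]
the job is handed in; nothing more can be done
None
```

The job is handed in: the cover hangs on the steel hook, and the tile is held by its blue end about 15 cm above the middle of the card, label face up at about 45° and corners within about 2 px of the intended pose; jar, mould and scraper were not approached.

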